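# Hang the clip cup in the notch of the file box rim

### The job

Pick up the blue clip cup and hang it by its own hook over the front rim of the grey file box, on the outside, and slide it gently along the rim until the hook drops fully into the notch of the metal strip. Let go so that it hangs there upright by itself; never force it down or sideways against the rim, and leave the stapler and the glue stick where they are.

Things in the scene. Friction and masses are not known exactly. Their poses are not given: they have to be found in the camera images.
- clip_cup: Blue open-topped clip cup: 50 mm in x, 56 mm in y, 80 mm tall, 3 mm walls, 100 to 210 g, empty, loose, upright on the desk at the start. Origin at the centre of its underside, z up, +x out of its back, where the hook is (back face at x = +25 mm). Take it from above across its 56 mm (along y), fingers outside, about 60 mm above its underside.
- cup_center (a point): Centre of the clip cup: 40 mm above its underside, 40 mm below its top edge; the cup's axes.
- cup_hook (a point): Middle of the underside of the hook's bridge, which rests on a rim: x +31.5, y 0, z +52 mm from cup_center, the cup's axes. The hook is a strap 14 mm wide in y: a bridge 4 mm thick, then a lip going 26 mm down behind the rim, with a flared toe ending 38 mm below the bridge. Gap between cup back and lip: 13 mm, this point in its middle.
- file_box: Grey open desktop file box with upright folders, fixed: 150 mm in x, 260 mm in y, 142 mm high. Origin at the centre of its underside, z up, -x out of its front (towards the robot). A metal strip caps its front wall: x = -76.5 to -68.5 mm, top at z = 142 mm. The rim is stiff: more than 20 N between cup and box counts as forcing it.
- rim_mid (a point): Middle of the top of the front rim: x -72.5, y 0, z 142 mm in the box's frame; y runs along the rim. NOT the notch: the one notch in the strip, 20 mm long in y, 10 mm deep, sharp-edged, has its centre anywhere from y = -30 to +30 mm; it is not measured and must be felt for or seen. A hook in it lies 10 mm lower than on the rim. The strip is clamped firmly.
- stapler: Black stapler on the desk, 42 x 153 x 60 mm, loose, a bystander. Origin at the centre of its underside.
- glue_stick: White and red glue stick standing on the desk, 27 mm across, 90 mm tall, loose, a bystander. Origin at the centre of its underside.
Mind the look-alikes: they are no part of the job. What is meant by the clip_cup is not orange, and is the smaller of those in its own colour.

How it is judged:
On the way:
1. the cup is lifted well clear of the desk (height (world z) of cup_center above 0.11 m), for 0.2 s.
At the end, for the whole second after the job is handed in: The cup hangs at rest, by itself, on the outside of the front rim with its hook down in the notch: the bridge's underside within about 4 mm of the notch floor (lower than 136.5 mm in the box's frame; on the rim it would be at 142 mm), across the strip, the cup upright to 0.15 rad (z of cup_hook in the frame of file_box between 0.128 and 0.1365 m and x of cup_hook in the frame of file_box between -0.081 and -0.064 m and y of cup_hook in the frame of file_box between -0.036 and 0.036 m and angle between cup_center's own z axis and vertical below 0.15 rad and contact force between clip_cup and file_box above 0.3 N and linear speed of clip_cup below 0.02 m/s); the robot touches nothing.
It fails at once if the cup is forced against the file box (more than 20 N) (contact force between clip_cup and file_box above 20 N).
It fails at once if the stapler is moved by more than 20 mm (distance of stapler from where it was at the start of the episode above 0.02 m).
It fails at once if the glue stick is moved by more than 20 mm (distance of glue_stick from where it was at the start of the episode above 0.02 m).
It also fails if it takes over 64 s, if anything falls off the work surface, if the arm or the gripper's body presses on something with over 40 N, if the wrist force passes 120 N, or if a joint passes its speed limit or range.

### The arm

A 6-joint arm with a two-finger parallel gripper is mounted at the origin on a cart in front of the work surface, level with it; the furniture and walls round the work are solid. World frame = base frame: x ahead of the robot, y to its left, z up, the work surface at z = 0. Lengths are in m, angles in rad, forces in N, time in s.
With the tool pointing down it reaches from about 0.4 to 0.825 m from the base axis. Payload 7 kg.
Tool frame: the origin (TCP) lies between the finger pads; the fingertips stand 25 mm ahead of it and the grasp point (between the pads) lies 6 mm ahead of it (arm.tip_extent is the z of the fingertips in the tool frame, in m); z points along the fingers, x is the direction in which the jaws open and shut, and the axes are right-handed (so a half turn about z gives the same grasp; the last joint's range is limited). The gripper opens to 88 mm and grips with 3 to 60 N. Pads are 19 mm wide; open, the fingers measure 130 mm over their backs; the gripper's body (78 mm by 193 mm) begins 47 mm behind the grasp point.
Start: joints at [-0.858, 0.359, 0.012, 0, -1.224, -0.288], TCP at [0.278, -0.615, 0.252] pointing down, gripper open.
Joint ranges: [-3.07, 3.07], [-1.43, 2.12], [-1.02, 1.25], [-3.03, 1.67], [-3.05, -0], [-3.03, 3.03]. Speed limits (rad/s): [2.39, 2.39, 3.01, 3.14, 3.14, 3.14].

### API

Orientations are given as [roll, pitch, yaw] about the fixed x, y, z axes, in that order (R = Rz(yaw) Ry(pitch) Rx(roll)).
In Python, from station import monitor, grab_frame, job_done, arm gives the robot as it stands.
- The arm moves only by the shell command python3 -m jog 'ROWS' [FORCE]. ROWS is JSON, a list that holds one entry, the list of rows, each a list of 7 numbers: the shift along the world's x, y, z in m, then the turn, a rotation vector about the world's x, y, z in rad, then the opening, from 0 (shut) to 1 (fully open). In form: [[[dx, dy, dz, ax, ay, az, claw], ...]]. A call has 1 to 20 rows; each row shifts and turns the commanded pose from where the row before left it; what a row does not reach is not made up. A row lasts 1/8 s, in which the tool goes at most 62.5 mm and 10.7 degrees, less where a joint would pass 70% of its speed; a pose out of reach is approached as far as the arm can. A call is refused whole if a number of a shift passes 0.0625 or a number of a turn 0.188, either way. A call with a gripper value outside its range is refused whole. The fingers move at their own pace and stop on an object; FORCE is the grip in N (left out, the last holds). Time passes only in rows, so rows that do not move let the fingers close. It gives the time, the measured TCP pose, the force and the opening at its end, in the units of the state.
- monitor.get_state(): the state, without advancing time (a new reading comes with each control period).
- grab_frame(name): name is "side" or "top" or "wrist"; returns a dict with "pixels" (384x512x3 uint8, red, green, blue), "K" (3x3 intrinsics, pixels), "view" (4x4, takes a point from world to camera coordinates); the wrist camera has in their place "hand_eye" (4x4, takes a point from camera to tool coordinates, whose origin is the TCP and whose axes are the tool frame's). Camera axes: x right, y down, z forward; pixel columns grow to the right and rows downward; lengths in m; the calibration is good to about 2 mm. A picture is of the moment at which its call begins: read the wrist's pose just before it. There is no depth.
- job_done(): hands the job in, once; it reports no verdict.
The state is a dict: "t": time; "q": joint angles; "qd": joint speeds; "joint_efforts": joint torques, N m; "eef_pos": TCP position; "ee_rot": TCP orientation; "force": force on the tool from outside, world axes, zero at the start; "moment": the same for the moment, N m; "width": finger opening in m.
Only numpy, scipy, OpenCV 4.12 (cv2) and the standard library are available. Lean on these libraries where they do the work, as an engineer would, in place of code of your own. Each camera call takes 0.05 s, during which the arm holds its last target.

## Working session

There is one attempt and no reset: what is moved stays moved. The work goes in short steps, Python scripts to look and compute and a shell command to move; the robot and the scene stay as the last step left them, time stands still between calls to the robot, and variables do not carry over. Pictures are saved under pics/ and viewed, and the job is handed in when it is done.

```bash
ls; mkdir -p pics; python3 - <<'E'
from station import monitor, grab_frame, arm
import cv2
s=monitor.get_state(); print(s['t'],s['eef_pos'],s['ee_rot'],s['width'],s['force'])
for n in ("side","top","wrist"):
    f=grab_frame(n); cv2.imwrite(f"pics/{n}0.png",f["pixels"][:,:,::-1]); print(n,f["K"].tolist(), f.get("view",f.get("hand_eye")).round(4).tolist())
E
```

```text
pics
0.0 [ 0.2779744  -0.61460534  0.25062594] [-3.14143265e+00 -1.66074777e-03  1.99549938e+00] 0.08764016357467164 [0.41513111 1.26347042 0.056715  ]
side [[360.44878819462576, 0.0, 246.85200103544946], [0.0, 360.44878819462576, 194.09110844484053], [0.0, 0.0, 1.0]] [[0.9998, 0.0051, -0.019, -0.5194], [-0.0163, -0.3304, -0.9437, 0.1203], [-0.0111, 0.9438, -0.3303, 0.9088], [0.0, 0.0, 0.0, 1.0]]
top [[357.2580583738307, 0.0, 258.3603932234829], [0.0, 357.2580583738307, 190.2300001304956], [0.0, 0.0, 1.0]] [[-0.0071, -0.9997, -0.0239, 0.0122], [-0.9934, 0.0098, -0.1142, 0.5089], [0.1144, 0.023, -0.9932, 0.9106], [0.0, 0.0, 0.0, 1.0]]
wrist [[321.9404277415065, 0.0, 257.50485883368685], [0.0, 321.9404277415065, 190.64725146119832], [0.0, 0.0, 1.0]] [[1.0, -0.0004, 0.0005, -0.0016], [0.0002, 0.9579, 0.287, -0.0775], [-0.0006, -0.287, 0.9579, -0.1333], [0.0, 0.0, 0.0, 1.0]]
```

View pics/side0.png

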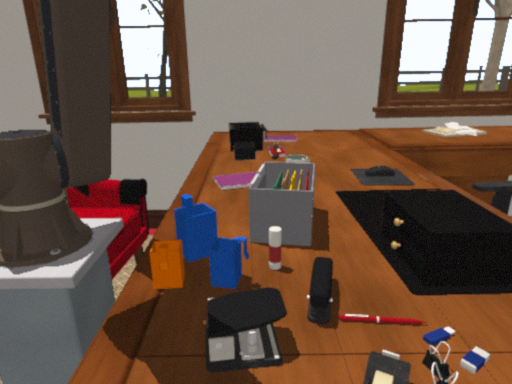

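View pics/top0.png

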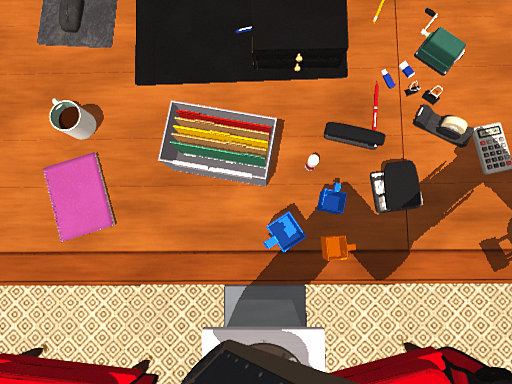

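View pics/wrist0.png

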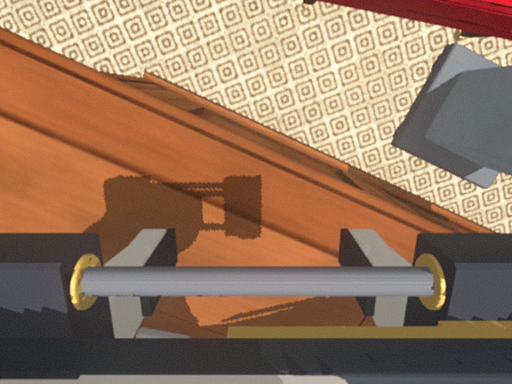

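Candidates (top view): a larger blue cup at about (285,232), a smaller blue cup at (332,199), and an orange cup at (337,247). In the side view they are at (196,232), (227,262) and (167,265). By the description I choose the smaller blue one at top (332,199). Next I'll check it in a close crop.

```bash
python3 - <<'E'
import cv2
a=cv2.imread("pics/top0.png"); 
cv2.imwrite("pics/c1.png",cv2.resize(a[165:265,255:395],None,fx=5.5,fy=5.5,interpolation=cv2.INTER_CUBIC))
cv2.imwrite("pics/c2.png",cv2.resize(a[95:190,150:290],None,fx=5.5,fy=5.5,interpolation=cv2.INTER_CUBIC))
b=cv2.imread("pics/side0.png"); cv2.imwrite("pics/c3.png",cv2.resize(b[150:300,140:340],None,fx=4,fy=4,interpolation=cv2.INTER_CUBIC))
E
```

```text
(no output)
```

View pics/c1.png

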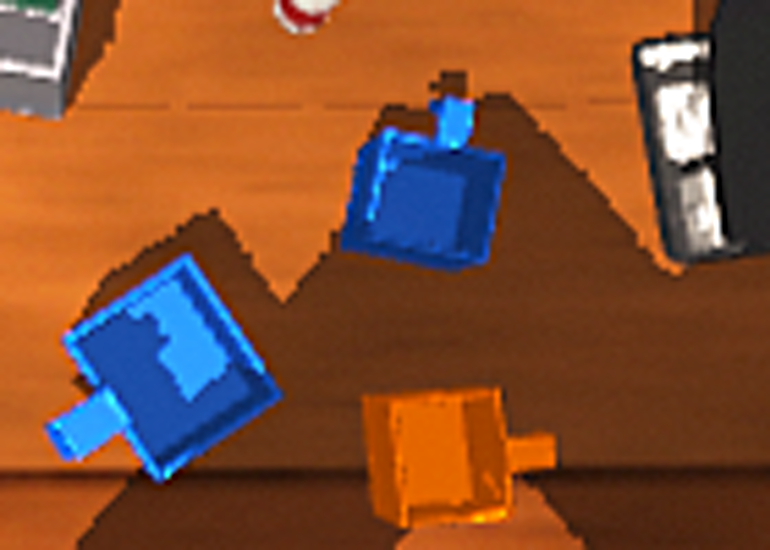

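View pics/c2.png

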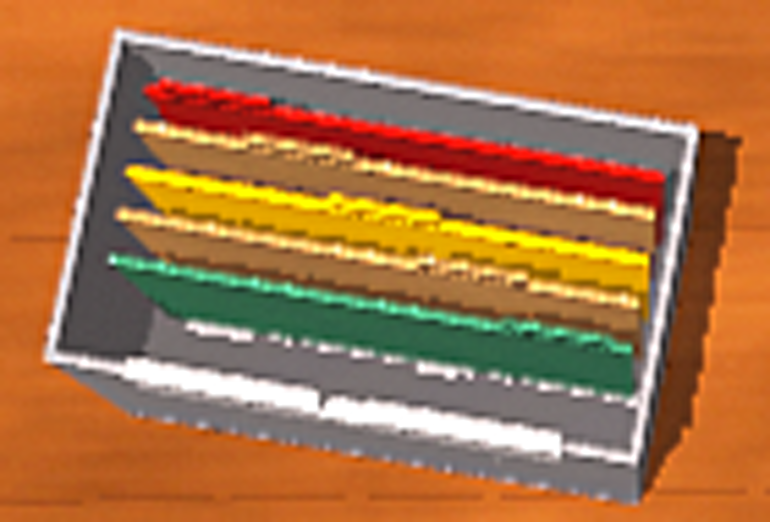

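View pics/c3.png

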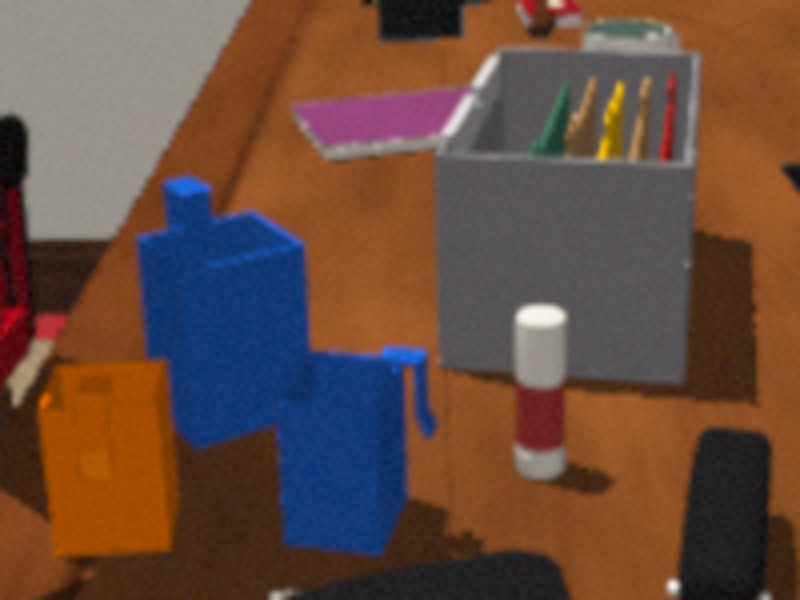

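The close crop confirms it: the small blue cup has its rim corners at crop (387,128), (505,153), (487,265) and (343,245), with its hook at (455,120) pointing away from the robot. It is clearly smaller than the blue cup at lower left. The box's front rim shows a break in its white strip near crop (322,402), possibly the notch.

```bash
cat > h.py <<'E'
import numpy as np, cv2
from station import monitor, grab_frame, arm
from scipy.spatial.transform import Rotation as R
def cam(f,pos=None,rot=None):
    K=np.array(f["K"])
    if "view" in f: T=np.linalg.inv(np.array(f["view"]))
    else:
        W=np.eye(4);W[:3,:3]=R.from_euler('xyz',rot).as_matrix();W[:3,3]=pos;T=W@np.array(f["hand_eye"])
    return K,T
def ray(K,T,uv,z):
    d=T[:3,:3]@np.linalg.solve(K,[uv[0],uv[1],1.]);o=T[:3,3]
    return o+d*(z-o[2])/d[2]
def proj(K,T,p):
    c=np.linalg.inv(T)@np.append(p,1);u=K@c[:3];return u[:2]/u[2]
E
python3 - <<'E'
from h import *
f=grab_frame("top");K,T=cam(f);print("cam",T[:3,3])
cr=lambda u,v,x0,y0:((u+.5)/5.5-.5+x0,(v+.5)/5.5-.5+y0)
P=[ray(K,T,cr(*p,255,165),.08) for p in [(387,128),(505,153),(487,265),(343,245)]]
for p in P: print(p.round(4))
print("c",np.mean(P,0)); 
for i in range(4):
    d=P[(i+1)%4]-P[i];print(np.linalg.norm(d),np.degrees(np.arctan2(d[1],d[0])))
print("hook", ray(K,T,cr(455,122,255,165),.096), ray(K,T,cr(457,100,255,165),.096))
B=[ray(K,T,cr(*p,150,95),.142) for p in [(118,30),(697,127),(640,462),(48,358)]]
for p in B: print(p.round(4))
for i in range(4):
    d=B[(i+1)%4]-B[i];print(np.linalg.norm(d),np.degrees(np.arctan2(d[1],d[0])))
for p in [(322,402),(125,365),(560,445)]: print("strip",p,ray(K,T,cr(*p,150,95),.142))
fs=grab_frame("side");Ks,Ts=cam(fs)
s=[(140+u/4,150+v/4) for u,v in [(440,150),(693,160),(280,402),(378,358)]]
print("side box corners",[ray(Ks,Ts,p,.142) for p in s[:2]])
print("side glue base",ray(Ks,Ts,(140+540/4,150+472/4),0.),"top glue",ray(K,T,(313,161),.09))
E
```

```text
cam [ 0.40142697 -0.01366123  0.96284378]
[ 0.5074 -0.1584  0.08  ]
[ 0.4956 -0.2109  0.08  ]
[ 0.4454 -0.2011  0.08  ]
[ 0.4549 -0.1373  0.08  ]
c [ 0.47581054 -0.17692136  0.08      ]
0.0538049740791037 -102.7145311653457
0.05116047530415541 169.00497800661287
0.06454483719919771 81.55230730515993
0.05666315007130048 -21.880161052118805
hook [ 0.50788519 -0.18580064  0.096     ] [ 0.51769233 -0.18699798  0.096     ]
[0.7157 0.2132 0.142 ]
[ 0.6684 -0.0384  0.142 ]
[ 0.523  -0.0125  0.142 ]
[0.5707 0.2402 0.142 ]
0.25594877171320907 -100.65316846966503
0.147617242638416 169.89747558429076
0.2571615964317752 79.32681711039508
0.14752073810069335 -10.573217196889674
strip (322, 402) [0.55022972 0.12242587 0.142     ]
strip (125, 365) [0.56721593 0.20702353 0.142     ]
strip (560, 445) [0.53064418 0.02125769 0.142     ]
side box corners [array([ 0.52963731, -0.02139564,  0.142     ]), array([ 0.67175001, -0.04681899,  0.142     ])]
side glue base [ 0.58028457 -0.14161136  0.        ] top glue [ 0.57346346 -0.12919855  0.09      ]
```

```bash
python3 -m jog '[[[0.019,0.044,0,0,0,-0.061,1],[0.019,0.044,0,0,0,-0.061,1],[0.019,0.044,0,0,0,-0.061,1],[0.019,0.044,0,0,0,-0.061,1],[0.019,0.044,0,0,0,-0.061,1],[0.019,0.044,0,0,0,-0.061,1],[0.019,0.044,0,0,0,-0.061,1],[0.019,0.044,0,0,0,-0.061,1],[0.019,0.044,0,0,0,-0.061,1],[0.019,0.044,0,0,0,-0.061,1],[0,0,0,0,0,0,1],[0,0,0,0,0,0,1]]]'
python3 - <<'E'
from h import *
s=monitor.get_state();f=grab_frame("wrist");print(s['eef_pos'],s['ee_rot'],s['t'],s['force'])
K,T=cam(f,s['eef_pos'],s['ee_rot']);np.savez("w1.npz",K=K,T=T)
cv2.imwrite("pics/w1.png",cv2.resize(f["pixels"][:,:,::-1],None,fx=1.5,fy=1.5,interpolation=cv2.INTER_CUBIC))
E
```

```text
t: 1.75
eef_pos: [0.4681, -0.1749, 0.2515]
ee_rot: [-3.141, 0.0, 1.387]
force: [-0.4, -0.9, 0.1]
width: 0.0875
[ 0.46805578 -0.17487653  0.25154087] [-3.14143205e+00  2.20126929e-05  1.38697210e+00] 1.75 [-0.37251391 -0.8549682   0.08862743]
```

View pics/w1.png

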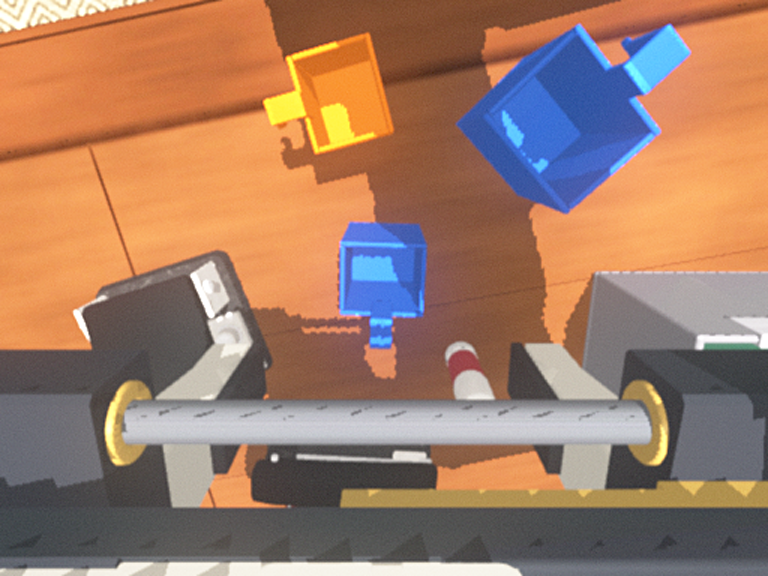

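The small cup is in clear view: rim corners at about (341,243), (424,245), (425,316) and (341,313) in this 1.5x picture, and the hook at (380,332). It is almost square to the jaws.

```bash
python3 - <<'E'
from h import *
z=np.load("w1.npz");K,T=z['K'],z['T']
im=cv2.imread("pics/w1.png")
hsv=cv2.cvtColor(im,cv2.COLOR_BGR2HSV);m=((hsv[:,:,0]>98)&(hsv[:,:,0]<125)&(hsv[:,:,1]>140)).astype(np.uint8)
print([ (c:=cv2.boundingRect(q)) for q in cv2.findContours(m,0,2)[0] if cv2.contourArea(q)>300])
for r in (250,270,290,305,312,316,330,340): 
    x=np.where(m[r,320:450])[0]+320; print(r,x.min(),x.max()) if len(x) else 0
cv2.imwrite("pics/w1c.png",cv2.resize(im[210:360,320:450],None,fx=4,fy=4,interpolation=cv2.INTER_CUBIC))
g=lambda u,v,h:ray(K,T,((u+.5)/1.5-.5,(v+.5)/1.5-.5),h)
P=[g(*p,.08) for p in [(341,243),(424,245),(425,316),(341,313)]]
print(np.mean(P,0))
for i in range(4):
    d=P[(i+1)%4]-P[i];print(np.linalg.norm(d),np.degrees(np.arctan2(d[1],d[0])))
print("hook end",g(381,347,.096),g(380,320,.096))
E
```

```text
[(340, 223, 86, 125), (458, 25, 231, 187)]
250 341 425
270 341 424
290 341 423
305 340 423
312 341 422
316 371 416
330 371 390
340 370 391
[ 0.47750552 -0.18021723  0.08      ]
0.05330177141592771 78.04424979716772
0.04853663253911826 -8.47780672612012
0.056363706718584934 -102.7302167613232
0.04768552681715938 167.90926243860068
hook end [ 0.51722478 -0.18877291  0.096     ] [ 0.49876408 -0.18592312  0.096     ]
```

View pics/w1c.png

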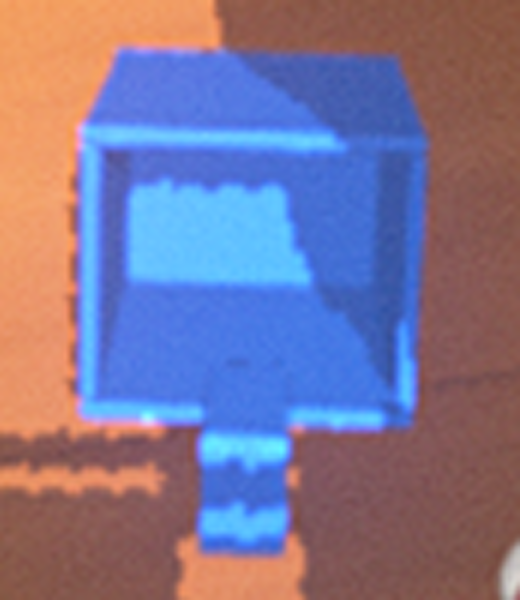

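```bash
python3 -m jog '[[[0.0095,-0.0053,-0.03,0,0,-0.02,1],[0,0,-0.035,0,0,0,1],[0,0,-0.035,0,0,0,1],[0,0,-0.03,0,0,0,1],[0,0,-0.025,0,0,0,1],[0,0,-0.018,0,0,0,1],[0,0,-0.010,0,0,0,1],[0,0,0,0,0,0,1],[0,0,0,0,0,0,1]]]' 15
python3 - <<'E'
from h import *
s=monitor.get_state();f=grab_frame("wrist");print(s['eef_pos'],s['ee_rot'],s['t'],s['force'])
cv2.imwrite("pics/w2.png",f["pixels"][:,:,::-1])
f=grab_frame("top");cv2.imwrite("pics/t2.png",cv2.resize(f["pixels"][140:280,220:420,::-1],None,fx=4,fy=4,interpolation=cv2.INTER_CUBIC))
E
```

```text
t: 2.92
eef_pos: [0.4781, -0.1806, 0.0692]
ee_rot: [3.141, -0.0, 1.365]
force: [-0.5, 0.1, -0.0]
width: 0.0875
[ 0.47805553 -0.18062813  0.06923723] [ 3.14054268e+00 -8.25589168e-05  1.36531691e+00] 2.925 [-0.47682807  0.05183014 -0.01937956]
```

View pics/w2.png

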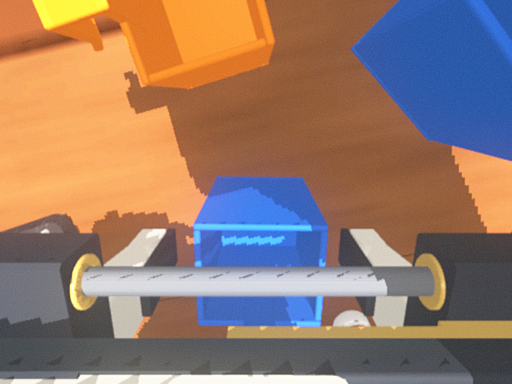

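View pics/t2.png

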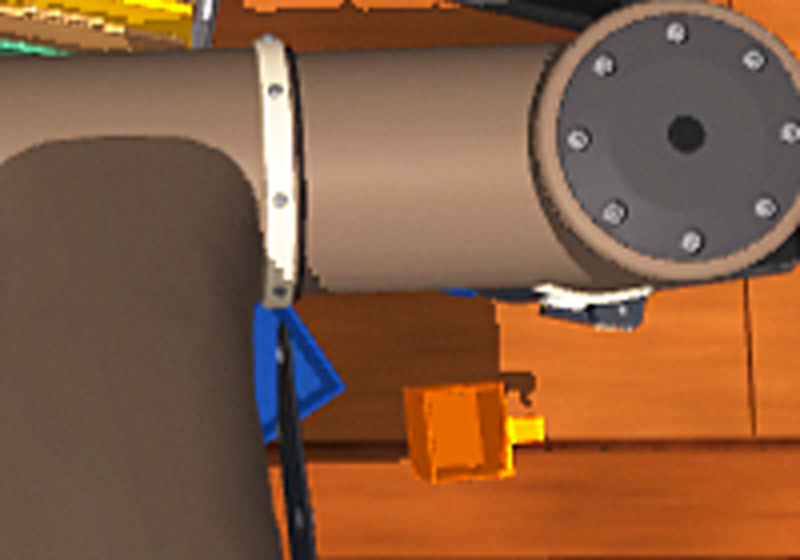

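The cup stands centred between the open fingers (cup 196–327 px, fingers 175 to 340) and square to them. I'll close and lift.

```bash
python3 -m jog '[[[0,0,0,0,0,0,0.55],[0,0,0,0,0,0,0.4],[0,0,0,0,0,0,0.4],[0,0,0,0,0,0,0.4],[0,0,0,0,0,0,0.4],[0,0,0,0,0,0,0.4]]]' 15; python3 -m jog '[[[0,0,0.01,0,0,0,0.4],[0,0,0.02,0,0,0,0.4],[0,0,0.03,0,0,0,0.4],[0,0,0.03,0,0,0,0.4],[0,0,0.02,0,0,0,0.4],[0,0,0.02,0,0,0,0.4],[0,0,0.01,0,0,0,0.4],[0,0,0,0,0,0,0.4],[0,0,0,0,0,0,0.4]]]'
python3 - <<'E'
from h import *
s=monitor.get_state();f=grab_frame("wrist");print(s['eef_pos'],s['ee_rot'],s['t'],s['force'])
cv2.imwrite("pics/w3.png",f["pixels"][:,:,::-1])
f=grab_frame("side");cv2.imwrite("pics/s3.png",cv2.resize(f["pixels"][100:300,130:400,::-1],None,fx=2.9,fy=2.9,interpolation=cv2.INTER_CUBIC))
E
```

```text
t: 3.78
eef_pos: [0.4777, -0.1802, 0.0686]
ee_rot: [3.142, -0.0, 1.366]
force: [0.2, 2.2, 0.9]
width: 0.056
t: 4.9
eef_pos: [0.4771, -0.1802, 0.2078]
ee_rot: [-3.14, -0.0, 1.365]
force: [-0.6, 1.2, -2.4]
width: 0.0563
[ 0.47712275 -0.18020784  0.20776104] [-3.14026546e+00 -2.72007183e-05  1.36535471e+00] 4.9 [-0.59844504  1.19625022 -2.35854337]
```

View pics/s3.png

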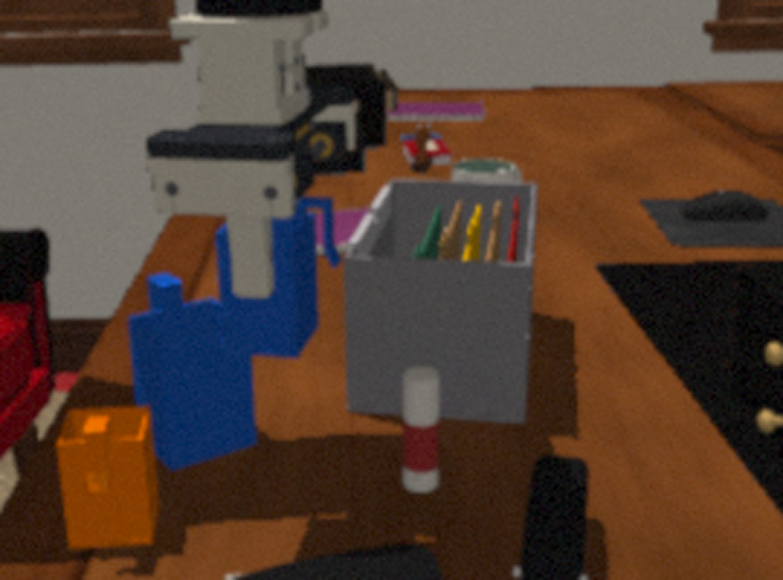

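View pics/w3.png

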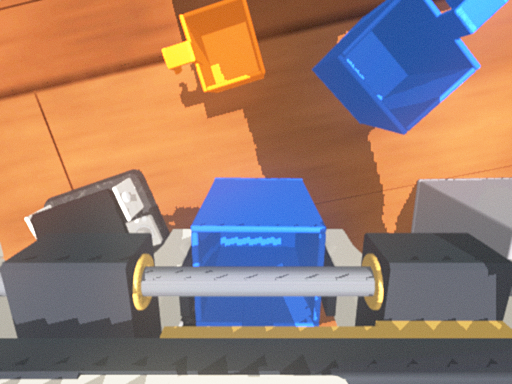

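The cup is held square and upright (width 56 mm). Next I'll use the wrist camera to look down at the rim from above the box.

```bash
python3 -m jog '[[[0,0,0.04,0,0,0,0.4],[0,0,0.05,0,0,0,0.4],[0.01,0.02,0.012,0,0,0.005,0.4],[0.0235,0.042,0,0,0,0.005,0.4],[0.0235,0.042,0,0,0,0.005,0.4],[0.0235,0.042,0,0,0,0.005,0.4],[0.0235,0.042,0,0,0,0,0.4],[0.0235,0.042,0,0,0,0,0.4],[0.0235,0.042,0,0,0,0,0.4],[0.015,0.01,0,0,0,0,0.4],[0,0,0,0,0,0,0.4],[0,0,0,0,0,0,0.4]]]'
python3 - <<'E'
from h import *
s=monitor.get_state();f=grab_frame("wrist");print(s['eef_pos'],s['ee_rot'],s['t'],s['force'])
K,T=cam(f,s['eef_pos'],s['ee_rot']);np.savez("w4.npz",K=K,T=T)
cv2.imwrite("pics/w4.png",f["pixels"][:,:,::-1])
cv2.imwrite("pics/w4b.png",cv2.resize(f["pixels"][:,:,::-1],None,fx=1.5,fy=1.5,interpolation=cv2.INTER_CUBIC))
E
```

```text
t: 6.5
eef_pos: [0.6432, 0.1013, 0.3098]
ee_rot: [-3.14, 0.001, 1.385]
force: [0.1, -0.0, -1.8]
width: 0.0559
[0.64321035 0.10132247 0.30979073] [-3.14032006e+00  8.27477818e-04  1.38536267e+00] 6.5 [ 0.11025324 -0.01216917 -1.79737957]
```

View pics/w4b.png

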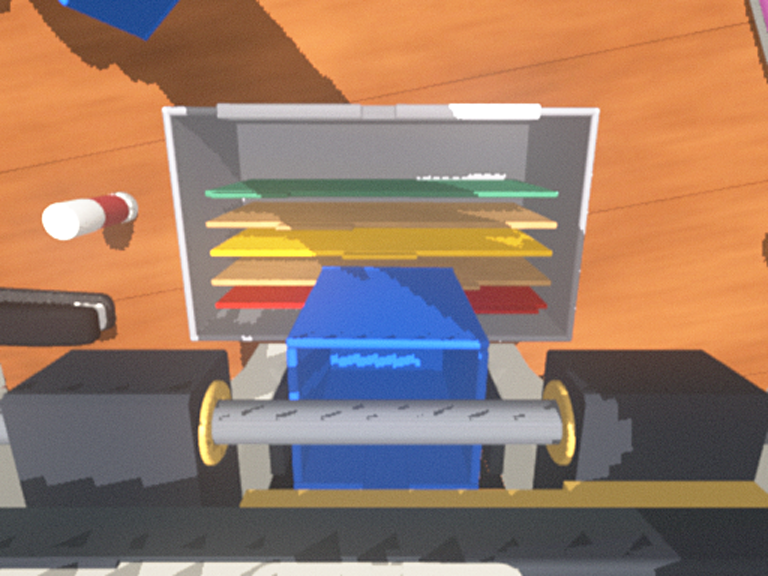

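```bash
python3 - <<'E'
import cv2
a=cv2.imread("pics/w4.png"); cv2.imwrite("pics/w4c.png",cv2.resize(a[60:90,190:320],None,fx=6,fy=6,interpolation=cv2.INTER_CUBIC))
cv2.imwrite("pics/w4d.png",cv2.resize(a[60:90,100:410],None,fx=2.5,fy=5,interpolation=cv2.INTER_CUBIC))
E
```

```text
(no output)
```

View pics/w4c.png

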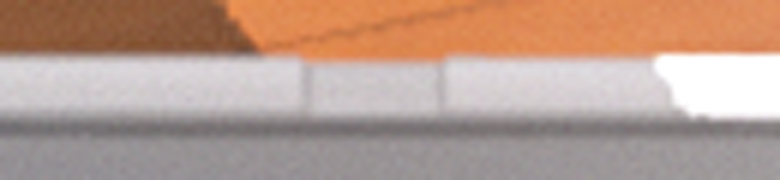

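View pics/w4d.png

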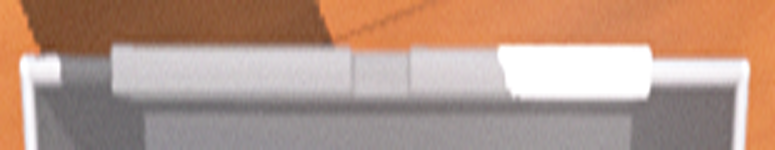

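The notch can be seen: a sunken section of the strip at pixels 241–264, row 74, between the strip's ends at 145 and 360. Now I'll convert this to world positions.

```bash
python3 - <<'E'
from h import *
z=np.load("w4.npz");K,T=z['K'],z['T'];print(T[:3,3])
g=lambda u,v,h=.142:ray(K,T,(u,v),h)
# strip outer edge (front) row: crop6 y 55 ; inner 118
a=cv2.imread("pics/w4.png").astype(int)
for u in (170,200,230,280,340): print(u,a[64:84,u].tolist()) if u in(200,) else 0
E6=lambda u,v:((u+.5)/6-.5+190,(v+.5)/6-.5+60)
nl,nr=g(*E6(305,88)),g(*E6(443,88));print("notch",nl,nr,np.linalg.norm(nr-nl),(nl+nr)/2)
sl,sr=g((112.5)/2.5-.5+100,74.2),g(651.5/2.5-.5+100,74.2);d=(sr-sl);print("strip",sl,sr,np.linalg.norm(d),(sl+sr)/2)
bl,br=g(20.5/2.5-.5+100,73.5),g(749/2.5-.5+100,73.5);d=br-bl;print("box",bl,br,np.linalg.norm(d),(bl+br)/2,np.degrees(np.arctan2(d[1],d[0])))
# rows of strip edges along u by gradient
gr=cv2.cvtColor(cv2.imread("pics/w4.png"),cv2.COLOR_BGR2HSV)[:,:,1].astype(float)
pts=[]
for u in list(range(150,238,4))+list(range(268,358,4)):
    c=gr[60:78,u]; k=np.where(c<60)[0][0]; 
    sub=60+k-1+(c[k-1]-60)/(c[k-1]-c[k]) ; pts.append(g(u,sub)[:2])
pts=np.array(pts); vx,vy,x0,y0=cv2.fitLine(pts.astype(np.float32),cv2.DIST_HUBER,0,.01,.01).ravel();print("front edge",x0,y0,np.degrees(np.arctan2(vy,vx))%180, np.ptp(pts@[vy,-vx]))
E
```

```text
[0.56782854 0.11429793 0.44315293]
200 [[58, 93, 139], [58, 87, 139], [55, 89, 138], [56, 89, 138], [79, 100, 141], [157, 162, 179], [202, 206, 212], [214, 211, 215], [215, 210, 213], [209, 206, 210], [204, 204, 207], [208, 205, 212], [206, 202, 206], [202, 200, 202], [174, 171, 176], [153, 147, 152], [129, 126, 131], [115, 113, 116], [127, 125, 131], [144, 141, 147]]
notch [0.5480091  0.10264198 0.142     ] [0.5517501 0.1225604 0.142    ] 0.020266682131143635 [0.5498796  0.11260119 0.142     ]
strip [0.532367   0.01958274 0.142     ] [0.56743336 0.20628837 0.142     ] 0.18997010410979492 [0.54990018 0.11293556 0.142     ]
box [ 0.52582435 -0.0121068   0.142     ] [0.57319158 0.24009247 0.142     ] 0.25660890511532486 [0.54950797 0.11399284 0.142     ] 79.3628175055236
front edge 0.5454513 0.11406365 79.36698 0.000897082085492551
```

```bash
python3 - <<'E'
from h import *
s=monitor.get_state();p=s['eef_pos'];print(p,s['ee_rot'],s['t'])
z=np.load("w4.npz");K,T=z['K'],z['T']
Rt=R.from_euler('xyz',s['ee_rot']).as_matrix()
im=cv2.imread("pics/w4.png");hsv=cv2.cvtColor(im,cv2.COLOR_BGR2HSV)
print(im[218:240,230].tolist())
for u,v in [(195,226.5),(323,228),(230,226),(230,230)]:
    print(u,v,Rt.T@(ray(K,T,(u,v),p[2]+.0114)-p))
f=grab_frame("side");cv2.imwrite("pics/s5.png",f["pixels"][:,:,::-1]);Ks,Ts=cam(f)
cv2.imwrite("pics/s5c.png",cv2.resize(f["pixels"][40:190,200:400,::-1],None,fx=4,fy=4,interpolation=cv2.INTER_CUBIC))
cx=np.array([np.cos(-.1855),np.sin(-.1855),0]);
hook=p+cx*.0315+[0,0,.0234];print("hook pred",hook)
cy=np.array([-cx[1],cx[0],0])
for nm,o in [("bridge top back edge right",cx*(.0065+.003)-cy*.007+[0,0,.004]),("bridge back face at cup",cx*-.0065-cy*.007+[0,0,.004]),("lip inner",cx*.0065-cy*.007),("cup back top R",cx*-.0065-cy*.028+[0,0,-.012]),("cup front top R",cx*-.0565-cy*.028+[0,0,-.012]),("cup back bot R",cx*-.0065-cy*.028+[0,0,-.092])]:
    q=proj(Ks,Ts,hook+o);print(nm,q,"crop",(q-[200,40]+.5)*4-.5)
E
python3 -m jog '[[[0,0,0,0,0,0,0.4]]]'
```

```text
[0.64316947 0.10109457 0.31025316] [-3.14093292e+00  4.49951673e-04  1.38514477e+00] 6.55
[[216, 111, 62], [217, 113, 64], [218, 113, 62], [219, 113, 64], [219, 117, 65], [217, 111, 63], [219, 110, 62], [242, 127, 61], [255, 167, 82], [255, 178, 81], [255, 183, 83], [255, 183, 87], [255, 167, 76], [255, 148, 66], [228, 112, 57], [197, 98, 53], [197, 104, 58], [196, 98, 54], [188, 91, 49], [232, 115, 58], [255, 163, 72], [255, 179, 78]]
195 226.5 [-0.02641638 -0.02506778 -0.01137158]
323 228 [ 0.02575469 -0.02441216 -0.01139549]
230 226 [-0.01215515 -0.02528872 -0.01137785]
230 230 [-0.01219813 -0.02352544 -0.01137899]
hook pred [0.67412906 0.09528478 0.33365316]
bridge top back edge right [311.63609288  95.60957707] crop [448.04437152 223.93830829]
bridge back face at cup [304.94216363  95.64643779] crop [421.26865451 224.08575118]
lip inner [310.31282878  97.32336775] crop [442.75131514 230.79347101]
cup back top R [304.35897121 103.23722751] crop [418.93588484 254.44891002]
cup front top R [283.39985108 103.27194406] crop [335.09940431 254.58777624]
cup back bot R [303.2639765  136.63318921] crop [414.55590599 388.03275684]
t: 6.72
eef_pos: [0.6434, 0.1011, 0.311]
ee_rot: [3.141, -0.0, 1.385]
force: [0.1, -0.3, -2.1]
width: 0.0562
```

View pics/s5c.png

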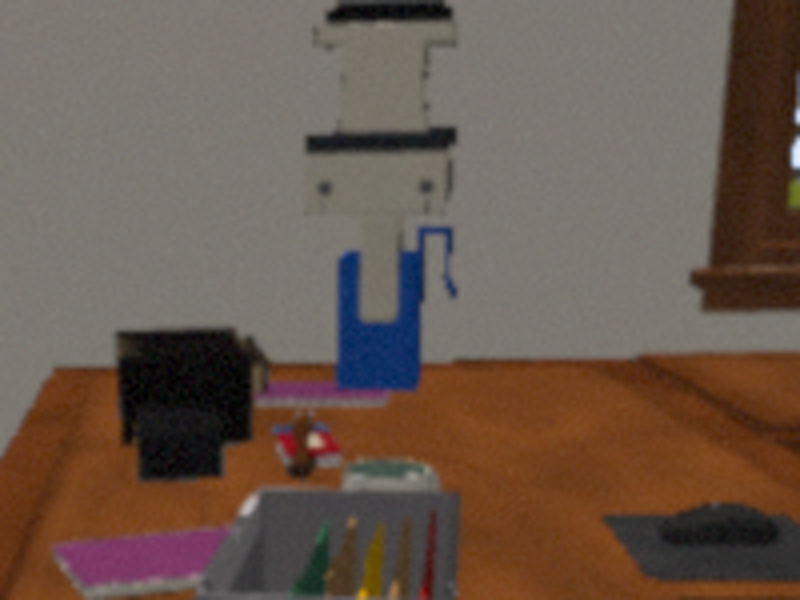

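```bash
python3 -m jog '[[[-0.02,0.006,0,0,0,0,0.4],[-0.035,0.010,0,0,0,0,0.4],[-0.035,0.010,0,0,0,0,0.4],[-0.022,0.006,0,0,0,0,0.4],[-0.010,0.003,-0.02,0,0,0,0.4],[0,0,-0.035,0,0,0,0.4],[0,0,-0.035,0,0,0,0.4],[0,0,-0.03,0,0,0,0.4],[0,0,-0.011,0,0,0,0.4],[0,0,0,0,0,0,0.4],[0,0,0,0,0,0,0.4],[0,0,0,0,0,0,0.4]]]'
python3 - <<'E'
from h import *
s=monitor.get_state();p=np.array(s['eef_pos']);print(p,s['ee_rot'],s['t'],s['force'])
print("err to target",np.array([.5213,.1363,.1186])-p, 1.3853-s['ee_rot'][2])
f=grab_frame("side");cv2.imwrite("pics/s6c.png",cv2.resize(f["pixels"][60:240,200:360,::-1],None,fx=3.3,fy=3.3,interpolation=cv2.INTER_CUBIC))
f=grab_frame("wrist");cv2.imwrite("pics/w6.png",f["pixels"][:,:,::-1])
E
```

```text
t: 8.22
eef_pos: [0.5222, 0.137, 0.1807]
ee_rot: [3.14, -0.001, 1.386]
force: [-0.5, 0.7, -2.7]
width: 0.0558
[0.52223287 0.13698673 0.18074092] [ 3.14005310e+00 -1.33692920e-03  1.38565106e+00] 8.225 [-0.47561368  0.73618158 -2.72690835]
err to target [-0.00093287 -0.00068673 -0.06214092] -0.00035105795343093327
```

View pics/s6c.png

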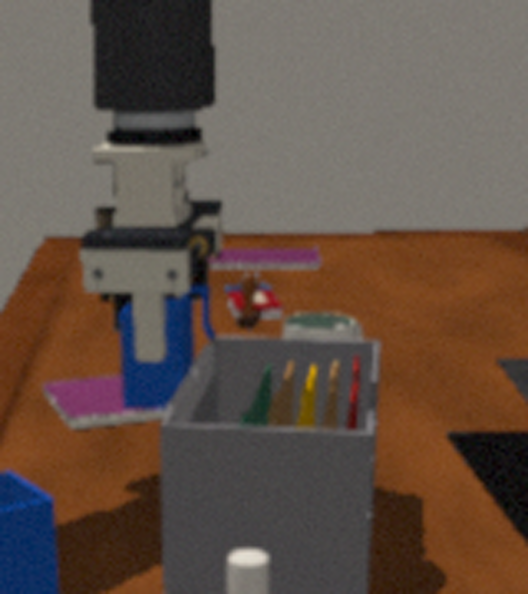

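View pics/w6.png

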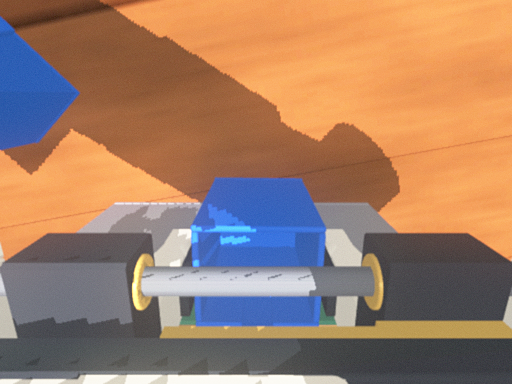

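```bash
python3 -m jog '[[[-0.0009,-0.0007,-0.01,0,0,0,0.4],[0,0,-0.01,0,0,0,0.4],[0,0,-0.01,0,0,0,0.4],[0,0,-0.01,0,0,0,0.4],[0,0,-0.005,0,0,0,0.4],[0,0,0,0,0,0,0.4],[0,0,0,0,0,0,0.4]]]'
python3 - <<'E'
from h import *
s=monitor.get_state();p=np.array(s['eef_pos']);print(p,s['ee_rot'],s['t'],s['force'],s['moment'])
f=grab_frame("side");Ks,Ts=cam(f);cv2.imwrite("pics/s7c.png",cv2.resize(f["pixels"][110:200,220:330,::-1],None,fx=6,fy=6,interpolation=cv2.INTER_CUBIC))
C=lambda q:(proj(Ks,Ts,q)-[220,110]+.5)*6-.5
cx=np.array([.983,-.1845,0]);cy=np.array([.1845,.983,0]);n=np.array([.5495,.1127,.142])
for y in (-95,-10,10,95):print(y,"front",C(n-cx*.004+cy*y/1e3),"back",C(n+cx*.004+cy*y/1e3))
h=p+cx*.032+[0,0,.0234]
print("lip out top R",C(h+cx*.0095-cy*.007+[0,0,.004]),"lip in low R",C(h+cx*.0065-cy*.007-[0,0,.026]),"cup back top",C(h-cx*.0065-cy*.028-[0,0,.012]),C(h-cx*.0065-cy*.028-[0,0,.092]))
E
```

```text
t: 9.2
eef_pos: [0.521, 0.1362, 0.1348]
ee_rot: [3.141, -0.0, 1.386]
force: [-0.7, 0.8, -1.6]
width: 0.056
[0.52100173 0.13615019 0.13483549] [ 3.14118253e+00 -2.88966053e-04  1.38567252e+00] 9.2 [-0.7184065   0.76603144 -1.62746781] [-0.00626802 -0.08763877 -0.03996162]
-95 front [178.22853191 435.47843103] back [197.70191585 436.24776568]
-10 front [213.54167446 378.18894316] back [231.46067979 378.80564362]
10 front [221.0198793 366.0568446] back [238.60850546 366.64328261]
95 front [249.86244833 319.26474712] back [266.17287684 319.74121036]
lip out top R [250.00907941 322.72739872] lip in low R [243.80916769 387.25412885] cup back top [207.01555548 368.83845315] [209.20637917 539.34361092]
```

View pics/s7c.png

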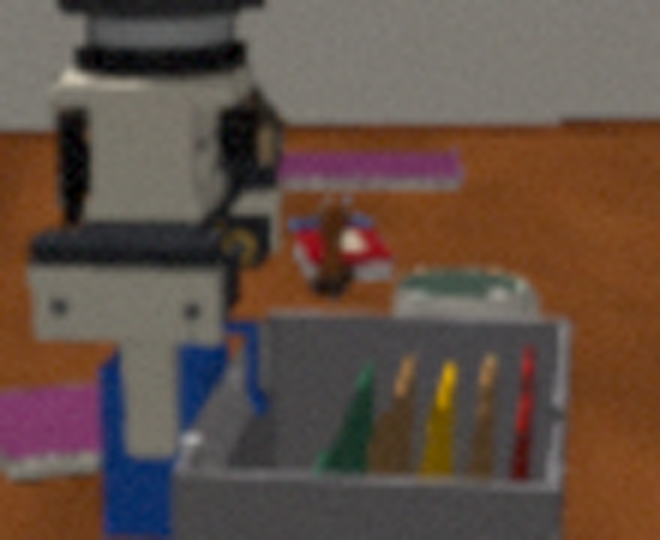

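The lip (crop 262,385) is inside the wall and the cup back is outside it, with no contact. I'll continue down gently and feel for the rim.

```bash
python3 -m jog '[[[0,0,-0.004,0,0,0,0.4],[0,0,-0.004,0,0,0,0.4],[0,0,-0.003,0,0,0,0.4],[0,0,-0.002,0,0,0,0.4],[0,0,0,0,0,0,0.4],[0,0,0,0,0,0,0.4]]]'; for i in 1; do python3 -m jog '[[[0,0,-0.001,0,0,0,0.4],[0,0,0,0,0,0,0.4]]]'; done;  python3 -m jog '[[[0,0,-0.001,0,0,0,0.4],[0,0,0,0,0,0,0.4]]]'
```

```text
t: 10.0
eef_pos: [0.5208, 0.136, 0.1216]
ee_rot: [3.141, -0.0, 1.386]
force: [0.2, -0.6, -1.5]
width: 0.0558
t: 10.25
eef_pos: [0.5207, 0.136, 0.1206]
ee_rot: [-3.142, -0.0, 1.386]
force: [0.1, -0.0, -1.7]
width: 0.0558
t: 10.5
eef_pos: [0.5207, 0.136, 0.1195]
ee_rot: [-3.141, 0.0, 1.386]
force: [0.6, -0.1, -1.6]
width: 0.056
```

```bash
python3 -m jog '[[[0,0,-0.0007,0,0,0,0.4],[0,0,0,0,0,0,0.4]]]'; python3 -m jog '[[[0,0,-0.0005,0,0,0,0.4],[0,0,0,0,0,0,0.4]]]'
```

```text
t: 10.75
eef_pos: [0.5207, 0.136, 0.1188]
ee_rot: [-3.141, 0.0, 1.386]
force: [0.0, -0.4, -1.3]
width: 0.0563
t: 11.0
eef_pos: [0.5208, 0.136, 0.1185]
ee_rot: [3.141, -0.0, 1.386]
force: [-0.4, -0.8, -0.4]
width: 0.056
```

Light contact at TCP z 0.1185, as expected for the rim: about 1.3 N of the cup's weight is now carried by it. I'll slide along −y.

```bash
python3 -m jog '[[[-0.0003,-0.0015,0,0,0,0,0.4],[-0.0004,-0.002,0,0,0,0,0.4],[-0.0004,-0.002,0,0,0,0,0.4],[-0.0004,-0.002,0,0,0,0,0.4],[0,0,0,0,0,0,0.4]]]'; python3 -m jog '[[[-0.0004,-0.002,0,0,0,0,0.4],[-0.0004,-0.002,0,0,0,0,0.4],[-0.0004,-0.002,0,0,0,0,0.4],[0,0,0,0,0,0,0.4]]]';python3 -m jog '[[[-0.0004,-0.002,0,0,0,0,0.4],[-0.0004,-0.002,0,0,0,0,0.4],[0,0,0,0,0,0,0.4],[0,0,0,0,0,0,0.4]]]'
```

```text
t: 11.62
eef_pos: [0.5193, 0.1283, 0.1185]
ee_rot: [3.141, 0.0, 1.385]
force: [1.5, -0.4, 0.1]
width: 0.0559
t: 12.12
eef_pos: [0.5174, 0.122, 0.118]
ee_rot: [-3.14, 0.001, 1.385]
force: [0.6, -0.8, -2.2]
width: 0.0558
t: 12.62
eef_pos: [0.5173, 0.1185, 0.1184]
ee_rot: [3.142, -0.0, 1.386]
force: [1.1, -0.1, -1.4]
width: 0.056
```

The weight came back onto the tool (−1.4 to −2.2 N) at the expected notch position, so the hook is over it. Lowering in small steps.

```bash
python3 -m jog '[[[0,0,-0.001,0,0,0,0.4],[0,0,0,0,0,0,0.4]]]'; python3 -m jog '[[[0,0,-0.001,0,0,0,0.4],[0,0,0,0,0,0,0.4]]]'; python3 -m jog '[[[0,0,-0.001,0,0,0,0.4],[0,0,0,0,0,0,0.4]]]'
```

```text
t: 12.88
eef_pos: [0.5172, 0.1185, 0.1172]
ee_rot: [-3.141, 0.0, 1.386]
force: [0.5, -0.8, -1.5]
width: 0.0563
t: 13.12
eef_pos: [0.5172, 0.1185, 0.1163]
ee_rot: [-3.141, 0.0, 1.386]
force: [1.1, -1.1, -1.8]
width: 0.056
t: 13.38
eef_pos: [0.5172, 0.1185, 0.1153]
ee_rot: [-3.141, 0.0, 1.386]
force: [-0.1, 0.3, -1.9]
width: 0.0559
```

It is dropping freely, so I'll continue to the floor, expected at TCP z ≈ 0.1085.

```bash
python3 -m jog '[[[0,0,-0.0015,0,0,0,0.4],[0,0,-0.0015,0,0,0,0.4],[0,0,0,0,0,0,0.4]]]'; python3 -m jog '[[[0,0,-0.001,0,0,0,0.4],[0,0,-0.001,0,0,0,0.4],[0,0,0,0,0,0,0.4]]]'; python3 -m jog '[[[0,0,-0.001,0,0,0,0.4],[0,0,0,0,0,0,0.4]]]'; python3 -m jog '[[[0,0,-0.0005,0,0,0,0.4],[0,0,0,0,0,0,0.4]]]'
```

```text
t: 13.75
eef_pos: [0.5171, 0.1184, 0.1122]
ee_rot: [-3.141, 0.0, 1.386]
force: [0.4, -0.4, -1.1]
width: 0.0562
t: 14.12
eef_pos: [0.5172, 0.1185, 0.1103]
ee_rot: [-3.141, 0.0, 1.386]
force: [-0.7, -0.0, -2.3]
width: 0.0558
t: 14.38
eef_pos: [0.5172, 0.1185, 0.1093]
ee_rot: [-3.141, 0.0, 1.386]
force: [-0.3, -0.2, -2.1]
width: 0.0562
t: 14.62
eef_pos: [0.5172, 0.1185, 0.1088]
ee_rot: [-3.142, 0.0, 1.386]
force: [-1.0, -0.2, -2.5]
width: 0.0559
```

```bash
python3 -m jog '[[[0,0,-0.0005,0,0,0,0.4],[0,0,0,0,0,0,0.4]]]'; python3 -m jog '[[[0,0,-0.0004,0,0,0,0.4],[0,0,0,0,0,0,0.4]]]'
```

```text
t: 14.88
eef_pos: [0.5173, 0.1185, 0.1085]
ee_rot: [3.141, -0.0, 1.386]
force: [-0.6, -0.3, -0.4]
width: 0.0561
t: 15.12
eef_pos: [0.5175, 0.1185, 0.1083]
ee_rot: [3.141, -0.0, 1.386]
force: [-1.6, -0.6, 3.6]
width: 0.0557
```

The hook sits on the notch floor at TCP z ≈ 0.1085, 10 mm below the rim contact height. I'll unload, then ease the lip against the strip and tilt the cup towards its natural hang, so that it does not swing when released.

```bash
python3 -m jog '[[[0,0,0.0005,0,0,0,0.4],[0,0,0,0,0,0,0.4]]]'; python3 -m jog '[[[-0.0010,0.0002,0,0,0,0,0.4],[0,0,0,0,0,0,0.4]]]'; python3 -m jog '[[[-0.0005,0.0001,0,0,0,0,0.4],[0,0,0,0,0,0,0.4]]]'
python3 - <<'E'
from h import *
f=grab_frame("side");cv2.imwrite("pics/s8c.png",cv2.resize(f["pixels"][110:200,220:330,::-1],None,fx=6,fy=6,interpolation=cv2.INTER_CUBIC))
E
```

```text
t: 15.38
eef_pos: [0.5174, 0.1185, 0.1084]
ee_rot: [3.142, -0.0, 1.386]
force: [0.2, -0.3, 0.3]
width: 0.0558
t: 15.62
eef_pos: [0.5164, 0.1188, 0.1085]
ee_rot: [3.141, -0.0, 1.386]
force: [0.3, -0.5, -0.3]
width: 0.0563
t: 15.88
eef_pos: [0.5163, 0.1189, 0.1085]
ee_rot: [3.141, -0.0, 1.386]
force: [4.6, -1.7, -1.6]
width: 0.0558
```

View pics/s8c.png

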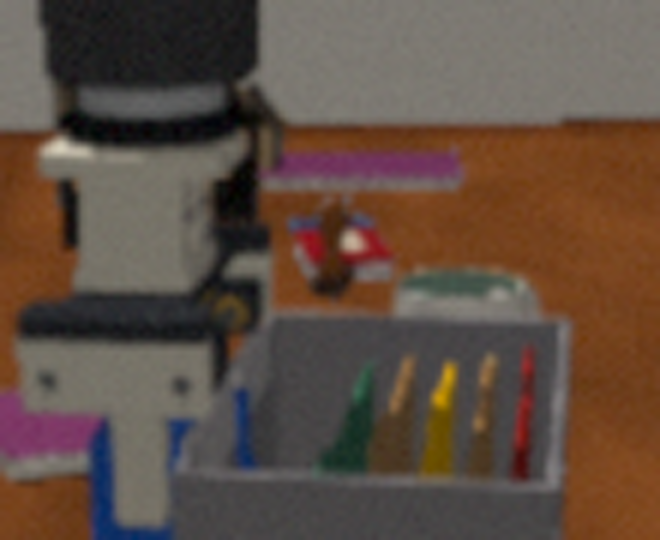

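```bash
python3 -m jog '[[[0.0004,-0.0001,0,0,0,0,0.4],[0.0003,-0.0001,-0.0005,-0.0028,-0.0147,0,0.4],[0,0,0,0,0,0,0.4]]]'; python3 -m jog '[[[0.0003,-0.0001,-0.0005,-0.0028,-0.0147,0,0.4],[0,0,0,0,0,0,0.4]]]'; python3 -m jog '[[[0.0003,-0.0001,-0.0005,-0.0028,-0.0147,0,0.4],[0,0,0,0,0,0,0.4]]]'
```

```text
t: 16.3
eef_pos: [0.5165, 0.1187, 0.1081]
ee_rot: [3.126, -0.0, 1.386]
force: [4.5, -0.9, -2.8]
width: 0.056
t: 16.55
eef_pos: [0.5168, 0.1186, 0.1076]
ee_rot: [3.111, -0.0, 1.386]
force: [4.8, 0.5, -1.5]
width: 0.0557
t: 16.8
eef_pos: [0.5172, 0.1185, 0.1072]
ee_rot: [3.096, -0.0, 1.386]
force: [3.7, -0.1, -0.4]
width: 0.0561
```

```bash
python3 -m jog '[[[0.0004,-0.0001,0,0,0,0,0.4],[0.0003,-0.0001,-0.0003,-0.0019,-0.0098,0,0.4],[0,0,0,0,0,0,0.4]]]'; python3 -m jog '[[[0.0002,0,-0.0003,-0.0019,-0.0098,0,0.4],[0,0,0,0,0,0,0.4]]]'
python3 -m jog '[[[0.0002,0,-0.0003,-0.0019,-0.0098,0,0.4],[0,0,0,0,0,0,0.4]]]'
```

```text
t: 17.18
eef_pos: [0.5176, 0.1183, 0.1067]
ee_rot: [3.087, 0.0, 1.386]
force: [-0.2, 3.0, 2.4]
width: 0.0558
t: 17.42
eef_pos: [0.5179, 0.1182, 0.1064]
ee_rot: [3.076, 0.0, 1.386]
force: [-1.3, 1.7, 2.5]
width: 0.0562
t: 17.68
eef_pos: [0.5179, 0.1181, 0.1063]
ee_rot: [3.067, 0.0, 1.386]
force: [-2.5, 2.6, 6.7]
width: 0.0559
```

```bash
python3 -m jog '[[[-0.0002,-0.0002,0.0005,0,0,0,0.4],[0,0,0,0,0,0,0.4]]]'; python3 -m jog '[[[0,0,0.0002,0,0,0,0.4],[0,0,0,0,0,0,0.4]]]' 6; python3 -m jog '[[[0,0,0,0,0,0,0.4],[0,0,0,0,0,0,0.4]]]' 3
python3 - <<'E'
from h import *
s=monitor.get_state();print(s['moment'],s['force'])
f=grab_frame("side");cv2.imwrite("pics/s9c.png",cv2.resize(f["pixels"][110:220,220:330,::-1],None,fx=5,fy=5,interpolation=cv2.INTER_CUBIC))
E
```

```text
t: 17.92
eef_pos: [0.5178, 0.118, 0.1064]
ee_rot: [3.067, 0.0, 1.386]
force: [-0.3, 4.1, 1.0]
width: 0.056
t: 18.18
eef_pos: [0.5177, 0.1178, 0.1064]
ee_rot: [3.067, 0.001, 1.385]
force: [1.0, 0.9, -0.7]
width: 0.0558
t: 18.42
eef_pos: [0.5177, 0.1177, 0.1065]
ee_rot: [3.067, 0.001, 1.385]
force: [1.1, 1.0, -1.8]
width: 0.0561
[0.19088264 0.0670314  0.04479547] [ 1.07114721  1.01375997 -1.75641815]
```

View pics/s9c.png

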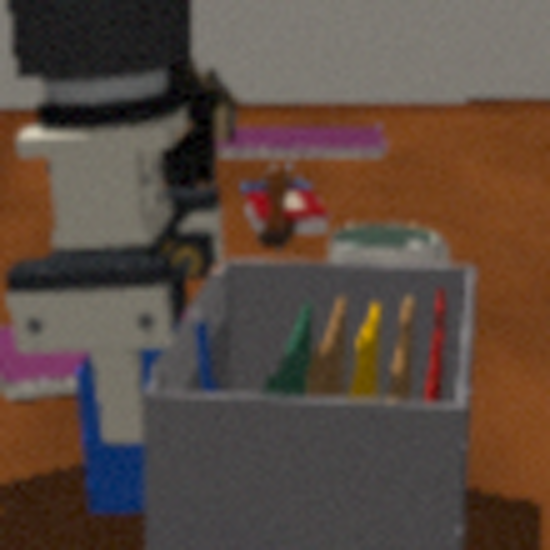

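The grip is down to 3 N, and the lip is inside the box with the cup tilted slightly towards the wall. Now releasing slowly.

```bash
python3 -m jog '[[[0,0,0,0,0,0,0.63],[0,0,0,0,0,0,0.64],[0,0,0,0,0,0,0.65],[0,0,0,0,0,0,0.66],[0,0,0,0,0,0,0.70],[0,0,0,0,0,0,0.8],[0,0,0,0,0,0,0.9],[0,0,0,0,0,0,0.97]]]'
python3 - <<'E'
from h import *
f=grab_frame("side");cv2.imwrite("pics/s10c.png",cv2.resize(f["pixels"][110:220,220:330,::-1],None,fx=5,fy=5,interpolation=cv2.INTER_CUBIC))
f=grab_frame("wrist");cv2.imwrite("pics/w10.png",f["pixels"][:,:,::-1])
E
```

```text
t: 19.48
eef_pos: [0.518, 0.118, 0.1068]
ee_rot: [3.067, 0.0, 1.386]
force: [0.5, -0.1, -1.0]
width: 0.0821
```

View pics/s10c.png

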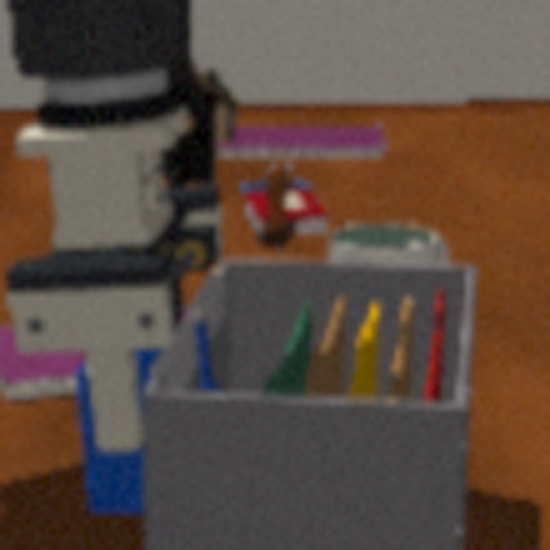

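View pics/w10.png

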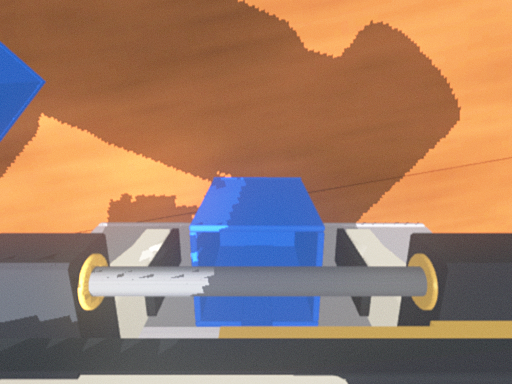

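The fingers are clear on both sides and the cup hangs on its own. I'll withdraw along the tool axis.

```bash
python3 -m jog '[[[0,0,0,0,0,0,1],[-0.0007,0.0001,0.01,0,0,0,1],[-0.0015,0.0003,0.02,0,0,0,1],[-0.0022,0.0004,0.03,0,0,0,1],[-0.003,0.0005,0.04,0,0,0,1],[-0.02,0,0.04,0,0,0,1],[-0.02,-0.03,0.03,0,0,0,1],[-0.01,-0.05,0.02,0,0,0,1],[0,-0.06,0,0,0,0,1],[0,-0.06,0,0,0,0,1],[0,-0.04,0,0,0,0,1],[0,0,0,0,0,0,1],[0,0,0,0,0,0,1],[0,0,0,0,0,0,1]]]'
python3 - <<'E'
from h import *
s=monitor.get_state()
f=grab_frame("side");np.savez("s11.npz",K=f["K"],V=f["view"]);cv2.imwrite("pics/s11.png",f["pixels"][:,:,::-1]);cv2.imwrite("pics/s11c.png",cv2.resize(f["pixels"][110:220,220:330,::-1],None,fx=5,fy=5,interpolation=cv2.INTER_CUBIC))
f=grab_frame("top");cv2.imwrite("pics/t11.png",f["pixels"][:,:,::-1]);cv2.imwrite("pics/t11c.png",cv2.resize(f["pixels"][110:230,150:390,::-1],None,fx=3.3,fy=3.3,interpolation=cv2.INTER_CUBIC))
E
```

```text
t: 21.32
eef_pos: [0.4606, -0.1199, 0.297]
ee_rot: [3.066, 0.0, 1.387]
force: [0.3, -0.2, 0.3]
width: 0.0875
```

View pics/s11c.png

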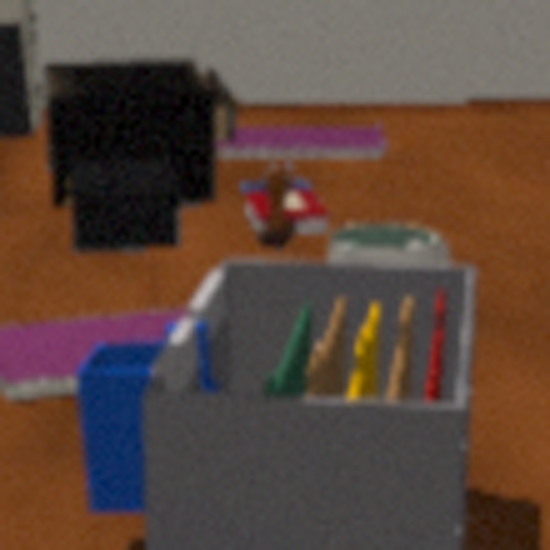

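View pics/t11.png

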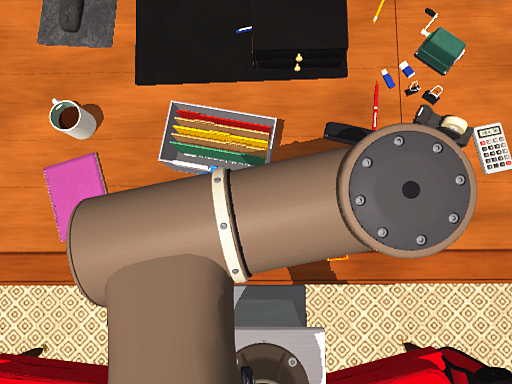

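The cup hangs outside the front wall with its lip inside. Next I'll measure its tilt and bridge height.

```bash
python3 - <<'E'
from h import *
z=np.load("s11.npz");K=z['K'];T=np.linalg.inv(z['V'])
C=lambda q:(proj(K,T,q)-[220,110]+.5)*5-.5
cx=np.array([.983,-.1845,0]);cy=np.array([.1845,.983,0]);n=np.array([.5495,.1122,0])
im=cv2.imread("pics/s11.png");hsv=cv2.cvtColor(im,cv2.COLOR_BGR2HSV);m=((hsv[:,:,0]>100)&(hsv[:,:,0]<130)&(hsv[:,:,1]>120)).astype(np.uint8)[110:220,220:330]
for r in range(68,104,4):
    x=np.where(m[r])[0]; print(r,x.min() if len(x) else None,end='; ')
for hz in (.132,.142):
  for th in (0,.05,.08,.12):
    h=n+[0,0,hz]+cx*(-.0025)
    def pt(x,y,zz): # rel. to hook, tilt about cy: bottom toward +x
        return h+cx*(x*np.cos(th)-zz*np.sin(th))+cy*y+np.array([0,0,zz*np.cos(th)+x*np.sin(th)])
    print(hz,th,"frontR top",C(pt(-.0565,-.028,-.012)).round(0),"frontR bot",C(pt(-.0565,-.028,-.092)).round(0),"bridge top R lip",C(pt(.0095,-.007,.004)).round(0),"bridge near cup R",C(pt(-.0065,-.007,.004)).round(0))
E
```

```text
68 31; 72 17; 76 16; 80 16; 84 17; 88 17; 92 18; 96 18; 100 18; 0.132 0 frontR top [ 70. 361.] frontR bot [ 75. 502.] bridge top R lip [199. 325.] bridge near cup R [170. 324.]
0.132 0.05 frontR top [ 72. 366.] frontR bot [ 83. 507.] bridge top R lip [199. 325.] bridge near cup R [169. 325.]
0.132 0.08 frontR top [ 73. 369.] frontR bot [ 88. 510.] bridge top R lip [199. 324.] bridge near cup R [169. 325.]
0.132 0.12 frontR top [ 74. 373.] frontR bot [ 96. 513.] bridge top R lip [198. 323.] bridge near cup R [169. 326.]
0.142 0 frontR top [ 70. 343.] frontR bot [ 74. 484.] bridge top R lip [199. 307.] bridge near cup R [169. 306.]
0.142 0.05 frontR top [ 71. 348.] frontR bot [ 83. 490.] bridge top R lip [199. 306.] bridge near cup R [169. 307.]
0.142 0.08 frontR top [ 72. 351.] frontR bot [ 88. 492.] bridge top R lip [199. 306.] bridge near cup R [169. 307.]
0.142 0.12 frontR top [ 73. 355.] frontR bot [ 95. 496.] bridge top R lip [198. 305.] bridge near cup R [169. 308.]
```

```bash
python3 -m jog '[[[0.03,-0.03,0.02,0.014,0.07,0,1],[0.04,-0.04,0,0,0,0,1],[0,0,0,0,0,0,1],[0,0,0,0,0,0,1]]]'
python3 - <<'E'
from h import *
f=grab_frame("side");cv2.imwrite("pics/s12.png",cv2.resize(f["pixels"][140:320,170:350,::-1],None,fx=3.3,fy=3.3,interpolation=cv2.INTER_CUBIC))
E
```

```text
t: 21.92
eef_pos: [0.5305, -0.1902, 0.3161]
ee_rot: [3.14, -0.0, 1.386]
force: [0.1, 0.4, 0.0]
width: 0.0879
```

View pics/s12.png

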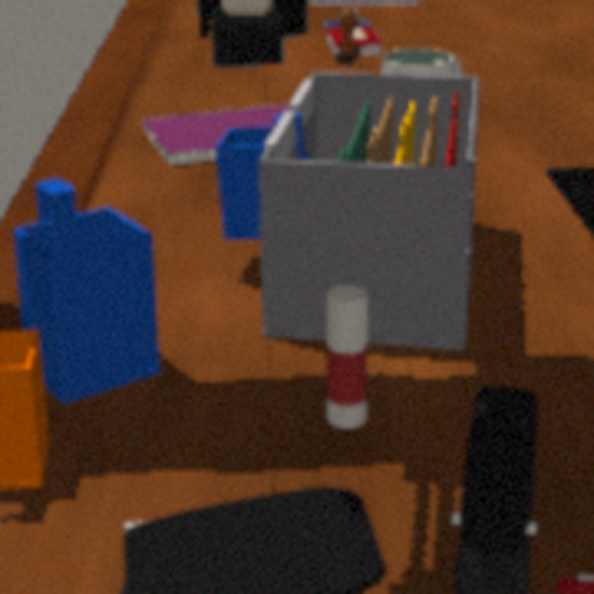

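The bridge top shows at crop row 322–325. That matches the notch floor (predicted 324–325) and not the rim (306–307). The tilt is about 0.06–0.08 rad, and the glue stick and stapler are in place. Handing in.

```bash
python3 - <<'E'
from station import job_done, monitor
print(monitor.get_state()['t']); print(job_done())
E
```

```text
21.975
the job is handed in; nothing more can be done
None
```

The blue clip cup is hanging by its hook in the notch on the outside of the box's front rim, and I handed the job in at about 22 s. No verdict was reported.

**What I did:**
- I gripped the smaller blue cup across its 56 mm and lifted it clear.
- The wrist camera showed the notch close to the middle of the rim, at about y = 0 to −0.5 mm.
- I rested the hook lightly on the rim 18 mm to one side of the notch and slid it along until it reached the notch.
- I lowered it 10 mm to the notch floor, tilted the cup to its natural hang so it would not swing, and let go slowly.

**Last checks:**
- **Height:** the bridge's position in the side view matches the notch floor, not the rim. The force readings agree: contact came exactly 10 mm lower than on the rim.
- **Tilt:** about 0.06 to 0.08 rad, under the 0.15 limit.
- **Force:** the highest wrist force I read was about 7 N. Those are readings at the end of each move, so a brief peak between them could have been missed.
- **Bystanders:** in the last side view the glue stick and stapler look unmoved; I checked this by eye only. The gripper is well clear of everything.

No check failed. The side camera placed the cup up to about 2 mm off from the wrist camera's estimate, about what the stated calibration allows.

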